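# Pack the field balance kit

## Task

Pack the field kit for the next plot: put the clean green-lidded jar, the clean green-capped vial, the brass check weight and the blue-topped battery pack into the black foam-lined tray, each standing upright and right down in the cut-out that is made for it. Set them down, do not drop them, and leave the used red-lidded jar and red-capped vial standing where they are.

Things in the scene. Friction and masses are not known exactly. Their poses are not given: they have to be found in the camera images.
- jar_green_center (a point): Clean screw-top sample jar standing upright on the bench: clear body 58 mm across with a paper label, flat GREEN lid 60 mm across, 66 mm tall in all, 0.14 kg. It belongs in the large round cut-out. The point is its centre, 33 mm above its underside; z is up along its axis.
- vial_green_center (a point): Clean sample vial standing upright on the bench: clear body 24 mm across, GREEN cap 25 mm across, 75 mm tall in all, 0.04 kg. It belongs in the small round cut-out. The point is its centre, 37.5 mm above its underside; z is up along its axis.
- weight_center (a point): Solid brass check weight standing upright on the bench: a plain cylinder 38 mm across and 45 mm tall with a narrower neck and a 26 mm wide knob on top, 66 mm tall in all, about 0.45 kg. It belongs in the middle-sized round cut-out. The point is its centre, 33 mm above its underside (on the plain cylinder); z is up along its axis.
- battery_center (a point): Battery pack of the balance standing upright on the bench: dark grey block with a blue top carrying small brass contacts, 70 mm (its x) by 40 mm (its y) and 66 mm tall, about 0.3 kg, turned any way. It belongs in the oblong cut-out, long side along the long side, either way round. The point is its centre, 33 mm above its underside; z is up.
- jar_red_center (a point): USED screw-top sample jar standing upright on the bench: clear body 58 mm across with a paper label, flat RED lid 60 mm across, 66 mm tall in all, 0.14 kg. A look-alike that does not belong in the kit: it stays where it stands. The point is its centre, 33 mm above its underside; z is up along its axis.
- vial_red_center (a point): USED sample vial standing upright on the bench: clear body 24 mm across, RED cap 25 mm across, 75 mm tall in all, 0.04 kg. A look-alike that does not belong in the kit: it stays where it stands. The point is its centre, 37.5 mm above its underside; z is up along its axis.
- well_jar_floor (a point): Fixed black foam block, 104 mm square, in the low black kit tray (block top 35 mm, tray rim 37 mm above the bench). Its one cut-out is a large round one 76 mm across, 15 mm deep, floor bright yellow. Point: centre of that floor, 20 mm above the bench; z up, x and y along the block edges. Four blocks lie two by two, centres 106 mm apart, in changing order.
- well_weight_floor (a point): Fixed black foam block, 104 mm square, in the low black kit tray (block top 35 mm, tray rim 37 mm above the bench). Its one cut-out is a middle-sized round one 54 mm across, 15 mm deep, floor bright yellow. Point: centre of that floor, 20 mm above the bench; z up, x and y along the block edges. Four blocks lie two by two, centres 106 mm apart, in changing order.
- well_vial_floor (a point): Fixed black foam block, 104 mm square, in the low black kit tray (block top 35 mm, tray rim 37 mm above the bench). Its one cut-out is a small round one 41 mm across, 15 mm deep, floor bright yellow. Point: centre of that floor, 20 mm above the bench; z up, x and y along the block edges. Four blocks lie two by two, centres 106 mm apart, in changing order.
- well_battery_floor (a point): Fixed black foam block, 104 mm square, in the low black kit tray (block top 35 mm, tray rim 37 mm above the bench). Its one cut-out is an oblong one 86 mm along its x by 56 mm along its y, 15 mm deep, floor bright yellow. Point: centre of that floor, 20 mm above the bench; z up, x and y along the block edges. Four blocks lie two by two, centres 106 mm apart, in changing order.

How it is judged (in metres and radians):
At the end, for the whole second after the job is handed in: Jar, vial, weight and battery pack each released and at rest (<0.02 m/s) on the floor of their own cut-out: centre within 13 mm of its centre, bottom within about 5 mm of the floor, within 0.15 rad of upright; red jar and red vial upright and within 30 mm of their start (horizontal distance between jar_green_center and well_jar_floor below 0.013 m and z of jar_green_center in the frame of well_jar_floor between 0.028 and 0.039 m and angle between each of jar_green_center, weight_center, vial_green_center, battery_center, jar_red_center, vial_red_center's own z axis and vertical below 0.15 rad and linear speed of each of jar_green, weight, vial_green, battery below 0.02 m/s and horizontal distance between weight_center and well_weight_floor below 0.013 m and z of weight_center in the frame of well_weight_floor between 0.028 and 0.039 m and horizontal distance between vial_green_center and well_vial_floor below 0.013 m and z of vial_green_center in the frame of well_vial_floor between 0.0325 and 0.0435 m and horizontal distance between battery_center and well_battery_floor below 0.013 m and z of battery_center in the frame of well_battery_floor between 0.028 and 0.039 m and distance of each of jar_red_center, vial_red_center from where it was at the start of the episode below 0.03 m); the robot touches nothing.
It fails at once if the green-lidded jar is dropped into the tray instead of being set down (faster than 0.7 m/s just above its floor: a fall of over 25 mm) (horizontal distance between jar_green_center and well_jar_floor below 0.03 m and z of jar_green_center in the frame of well_jar_floor below 0.063 m and linear speed of jar_green above 0.7 m/s).
It fails at once if the brass weight is dropped into the tray instead of being set down (faster than 0.7 m/s just above its floor: a fall of over 25 mm) (horizontal distance between weight_center and well_weight_floor below 0.03 m and z of weight_center in the frame of well_weight_floor below 0.063 m and linear speed of weight above 0.7 m/s).
It fails at once if the green-capped vial is dropped into the tray instead of being set down (faster than 0.7 m/s just above its floor: a fall of over 25 mm) (horizontal distance between vial_green_center and well_vial_floor below 0.03 m and z of vial_green_center in the frame of well_vial_floor below 0.0675 m and linear speed of vial_green above 0.7 m/s).
It fails at once if the battery pack is dropped into the tray instead of being set down (faster than 0.7 m/s just above its floor: a fall of over 25 mm) (horizontal distance between battery_center and well_battery_floor below 0.03 m and z of battery_center in the frame of well_battery_floor below 0.063 m and linear speed of battery above 0.7 m/s).
It fails at once if the red-lidded jar or the red-capped vial is taken away or pushed more than 30 mm (distance of any of jar_red_center, vial_red_center from where it was at the start of the episode above 0.03 m).
It also fails if it takes over 123 s, if anything falls off the work surface, if the arm or the gripper's body presses on something with over 40 N, if the wrist force passes 120 N, or if a joint passes its speed limit or range.

## Robot

A 6-joint arm with a two-finger parallel gripper is mounted at the origin on the work surface. World frame = base frame: x ahead of the robot, y to its left, z up, the work surface at z = 0. Lengths are in m, angles in degrees, forces in N, time in s.
With the tool pointing down it reaches from about 0.3 to 0.75 m from the base axis. Payload 8.5 kg.
Tool frame: the origin (TCP) lies between the finger pads; the fingertips stand env.finger_overhang ahead of it and the grasp point (between the pads) lies 2 mm behind it (env.finger_overhang is the distance from the TCP to the fingertips, in m); z points along the fingers, y is the line along which they close (so a half turn about z gives the same grasp; the last joint's range is limited). The gripper opens to 85 mm and grips with 20 to 120 N. Pads are 22 mm wide; open, the fingers measure 114 mm over their backs; the gripper's body (76 mm by 85 mm) begins 54 mm behind the grasp point. The pads swing forward as they close: fully open they stand 13 mm farther back than shut.
Start: joints at [60.373, 21.807, 74.336, -0, 83.858, -12.336], TCP at [0.163, 0.525, 0.248] pointing down, gripper open.
Joint ranges: [-178.18, 178.18], [-50.72, 133.34], [12.68, 142.11], [-81.47, 261.47], [9.98, 163.14], [-165.26, 165.26]. Speed limits (degrees/s): [136.94, 136.94, 180, 180, 180, 180].

## Interface

Orientations are given as a 3x3 rotation matrix whose columns are the frame's x, y, z axes.
In Python, from rig import env gives the robot as it stands. The module is installed in compiled form; this text tells all that it offers.
- The arm moves only by the tool jog_arm, never from a script. Its arguments are lists of equal length, an entry for each row: "hand": the finger opening in m, from 0 to 0.0854; "travel": the shift along the world's x, y, z in m, a list of three; "yaw": the turn about the world's z in rad. A call has exactly 5 rows; each row shifts and turns the commanded pose from where the row before left it; what a row does not reach is not made up. A row lasts 1/8 s, in which the tool goes at most 62.5 mm and 10.7 degrees, less where a joint would pass 70% of its speed; a pose out of reach is approached as far as the arm can. A call is refused whole if a number of a shift passes 0.0625 or a number of a turn 0.188, either way. A call with a gripper value outside its range is refused whole. The fingers move at their own pace and stop on an object; "grip_force" is the grip in N (left out, the last holds). Time passes only in rows, so rows that do not move let the fingers close, or fill a call up. It gives the time, the measured TCP pose, the force, the opening and the grip force at its end, in the units of the state.
- env.observe(): the state, without advancing time (a new reading comes with each control period).
- env.get_image(name): name is "scene" or "side" or "wrist"; returns the picture (400x640x3 uint8, red, green, blue); there is no depth.
- env.calibration(name): a dict with "fx", "fy", "cx", "cy" (pixels), "k1" (the pictures are not rectified: a ray, as slopes to the right and down, at radius r is drawn at 1 + k1 r^2 times it, then the intrinsics apply), "position" and "rotation" of the camera in the world; the wrist camera has in their place "hand_eye" (4x4, takes a point from camera to tool coordinates, whose origin is the TCP and whose axes are the flange's). Camera axes: x right, y down, z forward; pixel columns grow to the right and rows downward; lengths in m; the calibration is good to about 2 mm. A picture is of the moment at which its call begins: read the wrist's pose just before it. calibration takes no time and is no camera call.
- env.close_job(): hands the job in; it is judged then, once.
The state is a dict: "time_s": time; "q": joint angles; "qvel": joint speeds; "joint_efforts": joint torques, N m; "position": TCP position; "tool_rot": TCP orientation; "ft_force": force on the tool from outside, world axes, zero at the start; "wrist_torque": the same for the moment, N m; "grip_width": finger opening in m; "gripper_force": force on a finger pad.
Only numpy, scipy, OpenCV 4.12 (cv2) and the standard library are available. Lean on these libraries where they do the work, as an engineer would, in place of code of your own. Each camera call takes 0.05 s, during which the arm holds its last target. There are 200 camera calls.

## Working session

There is one attempt and no reset: what is moved stays moved. The work goes in short steps, Python scripts to look and compute and a tool call to move; the robot and the scene stay as the last step left them, time stands still between calls to the robot, and variables do not carry over. Pictures are saved under pics/ and viewed, at most 14 in all, crops included, and the job is handed in when it is done.

Besides the shell and the picture viewer there is one more tool, called after "Emit:" in YAML: its name, and indented under it one key for each argument. jog_arm: Moves the arm, as the interface text tells. Its arguments: {"type":"object","properties":{"hand":{"type":"array"},"travel":{"type":"array"},"yaw":{"type":"array"},"grip_force":{"type":"number"}},"required":["hand","travel","yaw"]}

```bash
mkdir -p pics
cat > h.py <<'E'
import numpy as np, cv2
from rig import env
def cam(name,st=None):
    c=env.calibration(name)
    if name=='wrist':
        T=np.array(c['hand_eye']);R=np.array(st['tool_rot']);p=np.array(st['position'])
        return c,R@T[:3,:3],p+R@T[:3,3]
    return c,np.array(c['rotation']),np.array(c['position'])
def pix2w(u,v,z,C):
    c,R,p=C
    d=np.array([(u-c['cx'])/c['fx'],(v-c['cy'])/c['fy']]);s=d.copy()
    for _ in range(20): s=d/(1+c['k1']*(s@s))
    r=R@np.array([s[0],s[1],1]);return p+r*(z-p[2])/r[2]
def w2pix(P,C):
    c,R,p=C;q=R.T@(np.array(P)-p);s=q[:2]/q[2];s=s*(1+c['k1']*(s@s));return s*[c['fx'],c['fy']]+[c['cx'],c['cy']]
def save(im,f): cv2.imwrite('pics/'+f,im[:,:,::-1])
E
python3 - <<'E'
from h import *
st=env.observe();print(st,env.finger_overhang)
for n in('scene','side','wrist'):
    im=env.get_image(n);save(im,n+'0.png');np.save(n+'0.npy',im);C=cam(n,st);print(n,C[2],C[1].round(3).tolist(),C[0]['fx'],C[0]['k1'])
E
```

```text
{'time_s': 0.0, 'q': array([ 6.03716131e+01,  2.18407089e+01,  7.43859439e+01, -1.70459036e-03,
        8.38574644e+01, -1.23372804e+01]), 'qvel': array([ 0.02660418,  0.03913733, -0.11579503,  0.05383591, -0.01299946,
       -0.09445082]), 'joint_efforts': array([ 1.68445913e-03, -4.48470998e+01, -2.31280875e+01, -9.07395247e-05,
        4.79513401e-03, -1.31674221e-05]), 'position': array([0.16335815, 0.5248915 , 0.24770739]), 'tool_rot': array([[-9.54807800e-01,  2.97223107e-01, -7.00086909e-04],
       [ 2.97223795e-01,  9.54806970e-01, -1.29078864e-03],
       [ 2.84795650e-04, -1.44053755e-03, -9.99998922e-01]]), 'ft_force': array([ 0.05869611, -0.43994128, -0.87968364]), 'wrist_torque': array([ 0.04041195, -0.03602519,  0.03041687]), 'gripper_force': 0.0, 'grip_width': 0.08542547794415448} 0.017
scene [ 1.03867037 -0.27159231  0.89337932] [[0.413, 0.77, -0.486], [0.911, -0.354, 0.213], [-0.008, -0.531, -0.848]] 388.9325728766902 -0.06433890112107818
side [ 0.06777125 -0.61956787  0.73116801] [[0.745, -0.434, 0.506], [-0.667, -0.483, 0.567], [-0.002, -0.76, -0.65]] 447.0632212891751 -0.01741609427155429
wrist [0.09405185 0.54536036 0.37331197] [[0.298, 0.915, 0.273], [0.955, -0.285, -0.086], [-0.0, 0.286, -0.958]] 317.8916461277126 -0.04606767070888641
```

View pics/scene0.png

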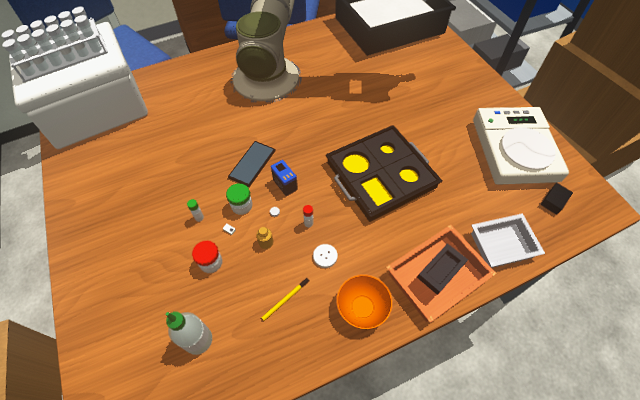

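View pics/side0.png

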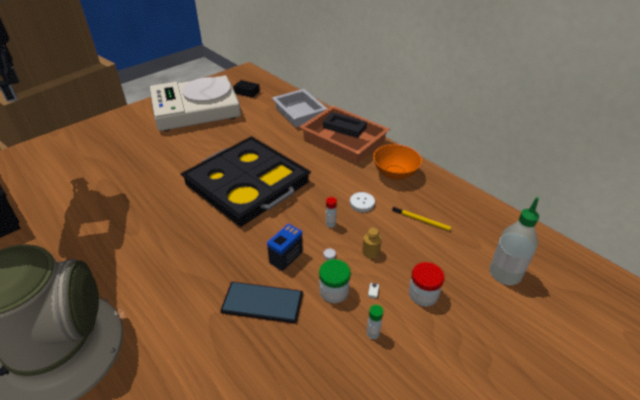

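```bash
cat > m.py <<'E'
from h import *
def blobs(im,kind):
    H=cv2.cvtColor(im,cv2.COLOR_RGB2HSV);h,s,v=[H[...,i].astype(int) for i in range(3)]
    m={'red':((h<5)|(h>174))&(s>180)&(v>90),'green':(h>50)&(h<75)&(s>150)&(v>50),'blue':(h>108)&(h<125)&(s>150)&(v>90),'yellow':(h>25)&(h<33)&(s>200)&(v>130)}[kind]
    n,l,S,c=cv2.connectedComponentsWithStats(m.astype(np.uint8))
    return [(S[i,4],c[i],S[i,:4],l==i) for i in range(1,n) if S[i,4]>25]
E
python3 - <<'E'
from m import *
np.set_printoptions(precision=4,suppress=True)
for n in('scene','side'):
    im=np.load(n+'0.npy');C=cam(n);print(n,'tcp',w2pix([.163,.525,.248],C))
    for k,zs in dict(red=(.06,.068),green=(.06,.068),blue=(.066,),yellow=(.0275,)).items():
        for a,c,bb,_ in blobs(im,k): print(k,a,c,bb,*[pix2w(*c,z,C)[:2] for z in zs])
E
```

```text
scene tcp [438.4918  -3.3161]
red 75 [307.4533 209.5333] [303 205  10  11] [ 0.5763 -0.0928] [ 0.5807 -0.0945]
red 466 [204.5708 252.2704] [192 241  26  24] [ 0.5824 -0.36  ] [ 0.5867 -0.3592]
green 340 [237.4382 192.7824] [227 184  22  19] [ 0.4553 -0.2363] [ 0.4609 -0.2367]
green 55 [191.5636 203.0727] [187 200  10   7] [ 0.436 -0.353] [ 0.4417 -0.3522]
green 146 [175.5479 320.0616] [167 312  16  16] [ 0.7112 -0.4625] [ 0.7144 -0.4607]
blue 114 [570.4649   3.3509] [561   0  19  11] [0.1506 1.2193]
blue 37 [586.8108   8.5135] [582   0  11  18] [0.202  1.2569]
blue 214 [283.1075 171.5327] [271 160  25  23] [ 0.4462 -0.1056]
yellow 51 [386.1569 149.2549] [381 146  11   7] [0.4685 0.2001]
yellow 324 [355.3148 163.4969] [343 155  25  18] [0.4772 0.0959]
yellow 143 [408.049  175.4126] [400 170  17  12] [0.5739 0.2085]
yellow 392 [376.3189 191.4031] [362 178  30  28] [0.5835 0.1036]
yellow 107 [280.5234 302.0374] [262 286  38  33] [ 0.7562 -0.2396]
side tcp [13.1791 89.5292]
red 87 [330.6897 201.8391] [326 197  11  11] [ 0.5853 -0.0883] [ 0.5791 -0.0947]
red 700 [427.4943 275.7071] [412 262  32  28] [ 0.5788 -0.3614] [ 0.5728 -0.3645]
green 255 [529.1529 215.7098] [520 199  18  27] [ 0.8741 -0.4084] [ 0.8645 -0.4109]
green 673 [334.3551 272.8425] [320 259  30  28] [ 0.4531 -0.239 ] [ 0.4485 -0.2435]
green 167 [375.7485 312.1976] [370 305  13  16] [ 0.4469 -0.3504] [ 0.4424 -0.3537]
blue 330 [283.0788 239.6879] [268 228  33  24] [ 0.4309 -0.1118]
```

View pics/wrist0.png

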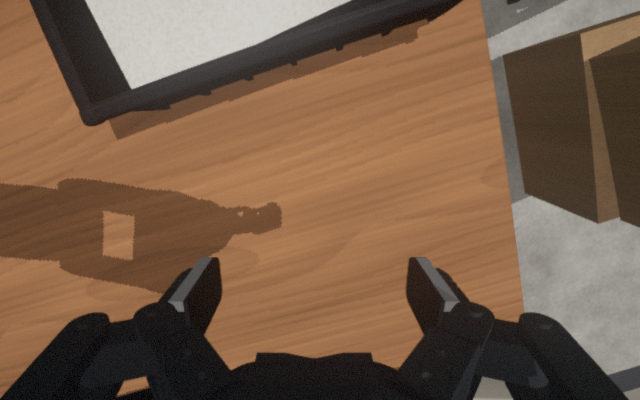

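Emit:
jog_arm:
  hand: [0.0854,0.0854,0.0854,0.0854,0.0854]
  travel:
    - [0.036,-0.0325,0.005]
    - [0.036,-0.0325,0.005]
    - [0.036,-0.0325,0.005]
    - [0.036,-0.0325,0.005]
    - [0.036,-0.0325,0.005]
  yaw: [-0.119,-0.119,-0.119,-0.119,-0.119]

```text
time_s: 0.78
position: [0.3444, 0.3614, 0.2734]
tool_rot: [[-0.621, 0.784, -0.0], [0.784, 0.621, -0.0], [0.0, -0.0, -1.0]]
ft_force: [0.6, 1.0, 0.1]
grip_width: 0.0853
gripper_force: 0.0
```

Emit:
jog_arm:
  hand: [0.0854,0.0854,0.0854,0.0854,0.0854]
  travel:
    - [0.036,-0.0325,0.005]
    - [0.036,-0.0325,0.005]
    - [0.036,-0.0325,0.005]
    - [0.036,-0.0325,0.005]
    - [0.036,-0.0325,0.005]
  yaw: [-0.119,-0.119,-0.119,-0.119,-0.119]

```text
time_s: 1.4
position: [0.5244, 0.1989, 0.2983]
tool_rot: [[-0.075, 0.997, -0.001], [0.997, 0.075, 0.0], [0.0, -0.001, -1.0]]
ft_force: [0.1, 0.8, -0.1]
grip_width: 0.085
gripper_force: 0.0
```

Run:
```python
from m import *
np.set_printoptions(precision=4,suppress=True)
st=env.observe();im=env.get_image('wrist');save(im,'w1.png');np.save('w1.npy',im);C=cam('wrist',st)
print(C[2])
for a,c,bb,m in blobs(im,'yellow'):
    if a<200: continue
    cn=max(cv2.findContours(m.astype(np.uint8),0,1)[0],key=len)[:,0]
    W=np.array([pix2w(*p,.0275,C)[:2] for p in cn]);(x,y),(w,h),ang=cv2.minAreaRect((W*1000).astype(np.float32))
    print(a,c,x,y,w,h,ang)
```

```text
[0.5195 0.2704 0.4239]
```

View pics/w1.png

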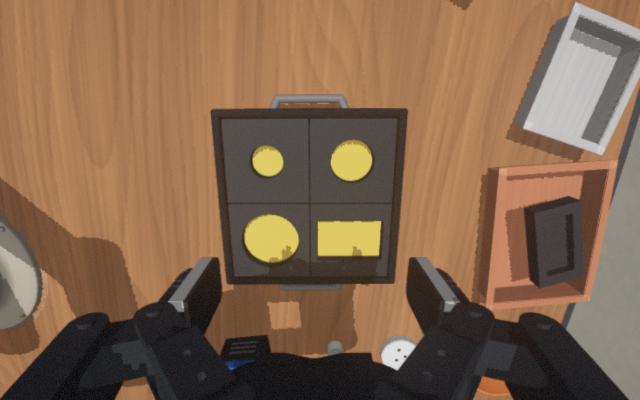

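```bash
sed -i 's/(h>25)&(h<33)&(s>200)&(v>130)/(h>23)\&(h<33)\&(s>130)\&(v>110)/' m.py
python3 - <<'E'
from m import *
np.set_printoptions(precision=4,suppress=True)
C=cam('wrist',env.observe())
for n,C in(('w1',C),('side0',cam('side')),('scene0',cam('scene'))):
  im=np.load(n+'.npy')
  for a,c,bb,m in blobs(im,'yellow'):
    P=pix2w(*c,.0275,C)
    if not(.4<P[0]<.66 and .03<P[1]<.3) or a<45: continue
    cn=max(cv2.findContours(m.astype(np.uint8),0,1)[0],key=len)[:,0]
    W=np.array([pix2w(*p,.0275,C)[:2] for p in cn]);(x,y),(w,h),ang=cv2.minAreaRect((W*1000).astype(np.float32))
    print(n,a,P[:2],np.round([x,y,w,h,ang],1))
C=cam('scene');print('weight',pix2w(264,231,.06,C));C=cam('side');print(pix2w(374,236,.06,C))
E
```

```text
w1 1216 [0.5749 0.2054] [574.9 205.5  50.6  48.   30.5]
w1 669 [0.4709 0.198 ] [471.  197.7  38.2  34.7  19.3]
w1 1874 [0.4768 0.0963] [477.5  95.2  72.2  65.9  13.4]
w1 2059 [0.5816 0.1023] [582.3 101.5  83.1  49.6   3.7]
side0 98 [0.5695 0.211 ] [569.7 211.1  33.2  40.8  33. ]
side0 304 [0.5768 0.1049] [577.9 105.1  75.3  41.7   5.1]
side0 49 [0.4651 0.2026] [465.1 203.1  18.9  28.3  71. ]
side0 367 [0.4719 0.0964] [472.3  97.3  54.4  67.9  48. ]
scene0 62 [0.4681 0.2003] [467.9 201.1  30.9  22.2  65.5]
scene0 347 [0.4772 0.095 ] [476.4  95.3  67.3  59.7  65.3]
scene0 166 [0.5744 0.2089] [574.4 209.4  46.   37.1  65.4]
scene0 415 [0.5831 0.103 ] [581.9 103.1  78.6  44.9   4.9]
weight [ 0.5877 -0.2125  0.06  ]
[ 0.5798 -0.2242  0.06  ]
```

Emit:
jog_arm:
  hand: [0.0854,0.0854,0.0854,0.0854,0.0854]
  travel:
    - [-0.005,-0.055,0]
    - [-0.005,-0.055,0]
    - [-0.005,-0.055,0]
    - [-0.005,-0.055,0]
    - [-0.005,-0.055,0]
  yaw: [0,0,0,0,0]

```text
time_s: 2.08
position: [0.498, -0.0765, 0.2982]
tool_rot: [[-0.079, 0.997, -0.0], [0.997, 0.079, 0.0], [0.0, -0.0, -1.0]]
ft_force: [0.3, -0.4, 0.0]
grip_width: 0.0852
gripper_force: 0.0
```

Emit:
jog_arm:
  hand: [0.0854,0.0854,0.0854,0.0854,0.0854]
  travel:
    - [-0.005,-0.055,0]
    - [-0.005,-0.04,0]
    - [0,0,0]
    - [0,0,0]
    - [0,0,0]
  yaw: [0,0,0,0,0]

```text
time_s: 2.7
position: [0.4886, -0.1688, 0.2984]
tool_rot: [[-0.081, 0.997, -0.0], [0.997, 0.081, 0.0], [0.0, 0.0, -1.0]]
ft_force: [0.1, -0.4, 0.4]
grip_width: 0.0854
gripper_force: 0.0
```

Run:
```python
from m import *
np.set_printoptions(precision=4,suppress=True)
st=env.observe();im=env.get_image('wrist');save(im,'w2.png');np.save('w2.npy',im);np.save('w2s.npy',np.hstack([st['tool_rot'],st['position'][:,None]]));C=cam('wrist',st)
print(st['position'],C[2])
for k,z in dict(red=.066,green=.066,blue=.066).items():
  for a,c,bb,m in blobs(im,k):
    cn=max(cv2.findContours(m.astype(np.uint8),0,1)[0],key=len)[:,0]
    for zz in(z,.075):
      W=np.array([pix2w(*p,zz,C)[:2] for p in cn]);(x,y),(w,h),ang=cv2.minAreaRect((W*1000).astype(np.float32))
      print(k,zz,a,c,pix2w(*c,zz,C)[:2],np.round([x,y,w,h,ang],1))
```

```text
[ 0.4886 -0.1688  0.2984] [ 0.4832 -0.0973  0.424 ]
red 0.066 194 [402.2423 114.0412] [ 0.58   -0.0951] [581.8 -94.7  24.2  21.   10. ]
red 0.075 194 [402.2423 114.0412] [ 0.5776 -0.0952] [579.4 -94.8  23.6  20.5  10. ]
red 0.066 1385 [371.0542 317.4621] [ 0.5803 -0.356 ] [ 580.4 -356.7   58.2   62.3   30.3]
red 0.075 1385 [371.0542 317.4621] [ 0.5779 -0.3495] [ 578.  -350.2   56.7   60.8   30.3]
blue 0.066 863 [267.7428 114.825 ] [ 0.4338 -0.1079] [ 438.2 -106.    59.9   36.9   11.7]
blue 0.075 863 [267.7428 114.825 ] [ 0.435  -0.1076] [ 439.3 -105.7   58.4   36.    11.7]
```

View pics/w2.png

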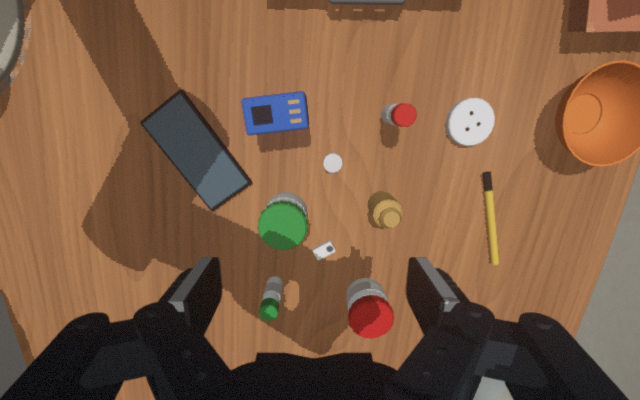

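```bash
sed -i 's/(h>50)&(h<75)&(s>150)&(v>50)/(h>48)\&(h<80)\&(s>130)\&(v>40)/' m.py
python3 - <<'E'
from m import *
np.set_printoptions(precision=4,suppress=True)
S=np.load('w2s.npy');C=cam('wrist',dict(tool_rot=S[:,:3],position=S[:,3]));im=np.load('w2.npy')
for a,c,bb,m in blobs(im,'green'):
    for z in(.066,.075): print('g',a,c,bb,pix2w(*c,z,C)[:2])
Q=np.array([pix2w(*p,.066,C)[:2] for p in[(243,99),(304,93),(308,129),(247,135)]])
print(Q,Q.mean(0),np.linalg.norm(np.roll(Q,-1,0)-Q,axis=1));d=Q[1]-Q[0]+Q[2]-Q[3];print('bat ang',np.degrees(np.arctan2(d[1],d[0])))
print('weight',pix2w(390,220,.066,C),pix2w(385,211,.045,C))
save(cv2.resize(im[80:240,220:430],None,fx=3.5,fy=3.5,interpolation=2),'c2.png')
E
```

```text
g 219 [272.0594 225.9132] [260 216  29  20] [ 0.4441 -0.2366]
g 219 [272.0594 225.9132] [260 216  29  20] [ 0.4451 -0.2331]
g 59 [292.8136 236.661 ] [285 232  17  11] [ 0.4699 -0.2485]
g 59 [292.8136 236.661 ] [285 232  17  11] [ 0.4702 -0.2447]
g 188 [269.1436 310.5479] [260 300  18  20] [ 0.4451 -0.3559]
g 188 [269.1436 310.5479] [260 300  18  20] [ 0.446  -0.3494]
[[ 0.4064 -0.0934]
 [ 0.4716 -0.0822]
 [ 0.4787 -0.1196]
 [ 0.4117 -0.1313]] [ 0.4421 -0.1066] [0.0661 0.0381 0.068  0.0384]
bat ang 9.82814134620336
weight [ 0.5845 -0.2178  0.066 ] [ 0.5824 -0.2135  0.045 ]
```

View pics/c2.png

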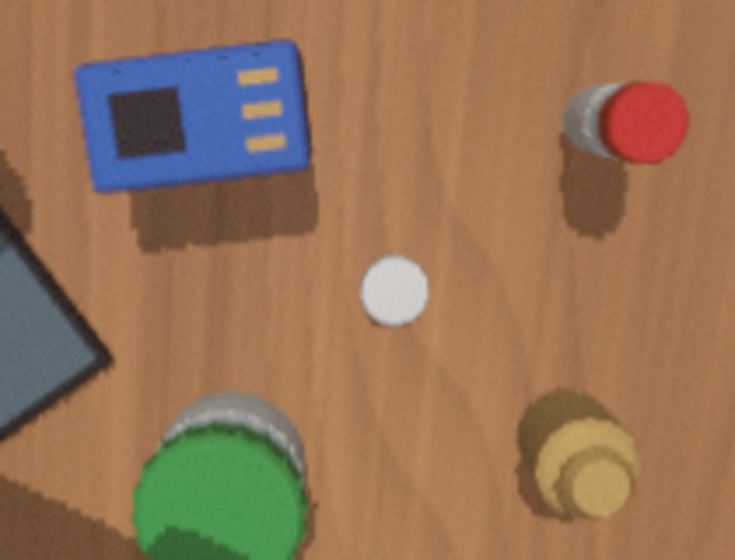

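Emit:
jog_arm:
  hand: [0.0854,0.0854,0.0854,0.0854,0.0854]
  travel:
    - [-0.006,0.008,-0.02]
    - [-0.006,0.008,-0.02]
    - [-0.006,0.008,-0.02]
    - [-0.006,0.008,-0.02]
    - [-0.006,0.008,-0.02]
  yaw: [-0.1845,-0.1845,-0.1845,-0.1845,-0.1845]

```text
time_s: 3.38
position: [0.4584, -0.1288, 0.1979]
tool_rot: [[0.75, 0.661, 0.0], [0.661, -0.75, -0.0], [0.0, 0.0, -1.0]]
ft_force: [0.9, 0.0, -0.2]
grip_width: 0.0853
gripper_force: 0.0
```

Emit:
jog_arm:
  hand: [0.0854,0.0854,0.0854,0.0854,0.0854]
  travel:
    - [-0.006,0.008,-0.02]
    - [-0.006,0.008,-0.02]
    - [-0.004,0.007,-0.02]
    - [0,0,0]
    - [0,0,0]
  yaw: [-0.1845,-0.1845,-0.1845,0,0]

```text
time_s: 4.0
position: [0.4431, -0.107, 0.1391]
tool_rot: [[0.984, 0.177, 0.001], [0.177, -0.984, -0.001], [0.001, 0.001, -1.0]]
ft_force: [0.2, -1.3, 0.4]
grip_width: 0.0854
gripper_force: 0.0
```

Run:
```python
from m import *
np.set_printoptions(precision=4,suppress=True)
st=env.observe();im=env.get_image('wrist');save(im,'w3.png');C=cam('wrist',st);R=st['tool_rot']
print(st['position'],np.degrees(np.arctan2(R[1,1],R[0,1])),st['q'])
for a,c,bb,m in blobs(im,'blue'):
    cn=max(cv2.findContours(m.astype(np.uint8),0,1)[0],key=len)[:,0]
    W=np.array([pix2w(*p,.066,C)[:2] for p in cn]);print(a,bb,cv2.minAreaRect((W*1000).astype(np.float32)))
```

```text
[ 0.4431 -0.107   0.1391] -79.79784990675839 [-28.5086  19.5431  98.6751  -0.0021  61.694   51.2903]
825 [285 174  54  36] ((464.38861083984375, -103.57190704345703), (22.474687576293945, 33.627845764160156), 14.602006912231445)
31 [282 184   7  11] ((462.88555908203125, -86.0292739868164), (6.601437091827393, 3.8625245094299316), 8.854241371154785)
71 [281 191   9  17] ((456.17388916015625, -87.06321716308594), (10.85073184967041, 5.231412410736084), 8.478852272033691)
1111 [283 213  55  57] ((428.9962463378906, -108.0013427734375), (41.18829345703125, 37.31364440917969), 11.417702674865723)
28 [315 218  11   8] ((444.61199951171875, -112.00028991699219), (7.149885654449463, 3.3750882148742676), 53.663536071777344)
```

View pics/w3.png

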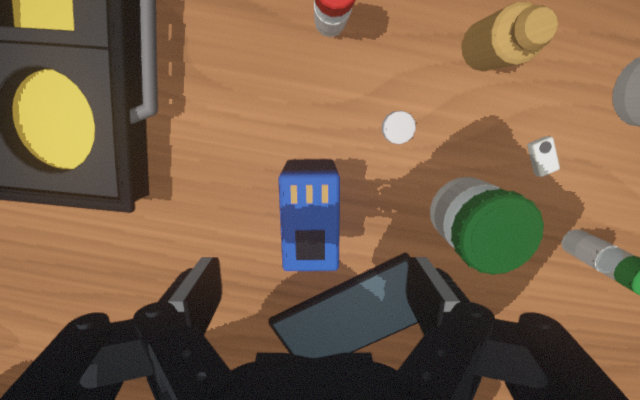

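Emit:
jog_arm:
  hand: [0.0854,0.0854,0.0854,0.0854,0.0854]
  travel:
    - [0,0,-0.035]
    - [0,0,-0.035]
    - [0,0,-0.02]
    - [0,0,-0.011]
    - [0,0,0]
  yaw: [0,0,0,0,0]

```text
time_s: 4.68
position: [0.4427, -0.1071, 0.0374]
tool_rot: [[0.985, 0.174, -0.0], [0.174, -0.985, -0.0], [-0.0, -0.0, -1.0]]
ft_force: [0.2, 0.0, 0.1]
grip_width: 0.0853
gripper_force: 0.0
```

Emit:
jog_arm:
  hand: [0.03,0.03,0.03,0.03,0.03]
  travel:
    - [0,0,0]
    - [0,0,0]
    - [0,0,0]
    - [0,0,0]
    - [0,0,0]
  yaw: [0,0,0,0,0]
  grip_force: 60

```text
time_s: 5.3
position: [0.4428, -0.1069, 0.038]
tool_rot: [[0.985, 0.173, 0.001], [0.173, -0.985, -0.001], [0.001, 0.001, -1.0]]
ft_force: [-0.3, 0.7, 6.9]
grip_width: 0.0396
gripper_force: 61.0
```

Run:
```python
from h import *
# refine from w3 pose
R=np.array([[.984,.177,.001],[.177,-.984,-.001],[.001,.001,-1]]);C=cam('wrist',dict(tool_rot=R,position=np.array([.4431,-.107,.1391])))
print('jar',pix2w(498,231,.066,C),'weight',pix2w(536,26,.066,C))
print(env.observe()['grip_width'],env.observe()['gripper_force'])
```

```text
jar [ 0.45940381 -0.23310012  0.066     ] weight [ 0.58487753 -0.21378172  0.066     ]
0.03958035539513361 61.00338399410248
```

Emit:
jog_arm:
  hand: [0.03,0.03,0.03,0.03,0.03]
  travel:
    - [0,0,0.03]
    - [0,0,0.04]
    - [0,0,0.04]
    - [0.025,0.038,0]
    - [0.025,0.038,0]
  yaw: [0,0,0,-0.035,-0.035]

```text
time_s: 5.92
position: [0.4929, -0.0301, 0.1478]
tool_rot: [[0.995, 0.101, 0.001], [0.101, -0.995, -0.0], [0.001, 0.0, -1.0]]
ft_force: [0.4, -0.6, -2.6]
grip_width: 0.0396
gripper_force: 61.6
```

Emit:
jog_arm:
  hand: [0.03,0.03,0.03,0.03,0.03]
  travel:
    - [0.025,0.038,0]
    - [0.025,0.038,0]
    - [0.025,0.038,0]
    - [0.0136,0.019,0]
    - [0,0,0]
  yaw: [-0.035,0,0,0,0]

```text
time_s: 6.55
position: [0.5811, 0.1033, 0.1467]
tool_rot: [[0.997, 0.071, -0.001], [0.071, -0.997, 0.0], [-0.001, -0.0, -1.0]]
ft_force: [0.7, -0.8, -2.1]
grip_width: 0.0399
gripper_force: 61.5
```

Run:
```python
from h import *
st=env.observe();im=env.get_image('wrist');save(im,'w4.png');R=st['tool_rot']
print(st['position'],st['grip_width'],np.degrees(np.arctan2(R[1,1],R[0,1])))
```

```text
[0.58112793 0.10330052 0.14668056] 0.0399499130070102 -85.93594796860968
```

View pics/w4.png

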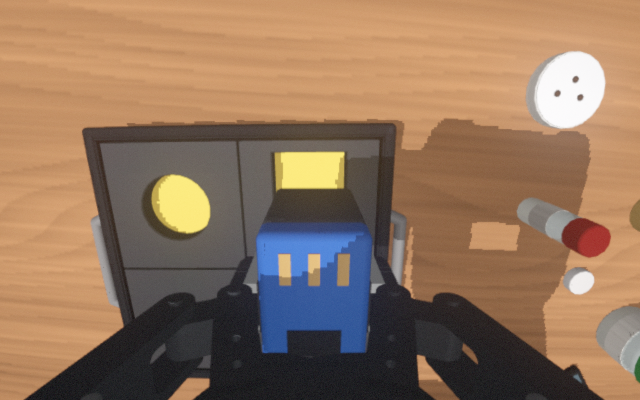

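Run:
```python
from m import *
np.set_printoptions(precision=4,suppress=True)
st=env.observe();C=cam('wrist',st)
im=cv2.imread('pics/w4.png')[:,:,::-1].copy()
for a,c,bb,m in blobs(im,'yellow'): print(a,c,pix2w(*c,.0275,C))
for u,v,z in[(274,152,.02),(344,152,.02),(274,190,.035),(344,190,.035)]: print(pix2w(u,v,z,C)[:2])
# expected outline of well top edge
for dx,dy in[(.043,.028),(.043,-.028)]:
    a=np.radians(4);print(w2pix([.5814+dx*np.cos(a)-dy*np.sin(a),.1023+dx*np.sin(a)+dy*np.cos(a),.035],C))
```

```text
209 [315.5167 178.201 ] [0.6009 0.1011 0.0275]
193 [165.5078 206.9067] [0.5688 0.2215 0.0275]
[0.6182 0.1352]
[0.622  0.0799]
[0.5911 0.1325]
[0.5948 0.0787]
[274.4605 149.2893]
[349.8206 149.2377]
```

Emit:
jog_arm:
  hand: [0.03,0.03,0.03,0.03,0.03]
  travel:
    - [0,0,-0.03]
    - [0,0,-0.025]
    - [0,0,-0.015]
    - [0,0,-0.01]
    - [0,0,-0.0075]
  yaw: [0,0,0,0,0]

```text
time_s: 7.22
position: [0.5812, 0.1019, 0.0598]
tool_rot: [[0.998, 0.069, 0.001], [0.069, -0.998, -0.0], [0.001, 0.0, -1.0]]
ft_force: [0.7, 0.5, -2.3]
grip_width: 0.0394
gripper_force: 61.5
```

Emit:
jog_arm:
  hand: [0.03,0.03,0.03,0.06,0.065]
  travel:
    - [0,0,0]
    - [0,0,-0.001]
    - [0,0,0]
    - [0,0,0]
    - [0,0,0]
  yaw: [0,0,0,0,0]

```text
time_s: 7.85
position: [0.5813, 0.1021, 0.0592]
tool_rot: [[0.998, 0.069, 0.001], [0.069, -0.998, -0.0], [0.001, 0.0, -1.0]]
ft_force: [1.0, -0.1, -0.5]
grip_width: 0.0652
gripper_force: 0.0
```

Emit:
jog_arm:
  hand: [0.07,0.07,0.0854,0.0854,0.0854]
  travel:
    - [0,0,0.03]
    - [0,0,0.04]
    - [0,0,0.03]
    - [0.002,-0.05,0]
    - [0.002,-0.055,0]
  yaw: [0,0,0,0,0]

```text
time_s: 8.48
position: [0.5852, -0.0036, 0.1596]
tool_rot: [[0.998, 0.071, 0.002], [0.071, -0.998, -0.0], [0.002, 0.0, -1.0]]
ft_force: [0.2, 0.1, -0.3]
grip_width: 0.0857
gripper_force: 0.0
```

Emit:
jog_arm:
  hand: [0.0854,0.0854,0.0854,0.0854,0.0854]
  travel:
    - [0,-0.055,0]
    - [0,-0.055,0]
    - [0,-0.055,0]
    - [0,-0.0475,0]
    - [0,0,0]
  yaw: [0,0,0,0,0]

```text
time_s: 9.1
position: [0.5847, -0.2186, 0.1587]
tool_rot: [[0.998, 0.065, 0.0], [0.065, -0.998, -0.001], [0.0, 0.001, -1.0]]
ft_force: [-0.3, 1.1, -0.2]
grip_width: 0.0851
gripper_force: 0.0
```

Run:
```python
from h import *
st=env.observe();im=env.get_image('wrist');save(im,'w5.png');C=cam('wrist',st)
print(st['position'],st['q'],w2pix([.585,-.2155,.066],C),w2pix([.58,-.095,.075],C))
```

```text
[ 0.58473887 -0.2185956   0.15869144] [-3.13392363e+01  3.32754621e+01  6.98458177e+01 -1.90906241e-02
  7.68375382e+01  5.49624825e+01] [307.63221795 212.92921858] [136.41296919 213.18306851]
```

View pics/w5.png

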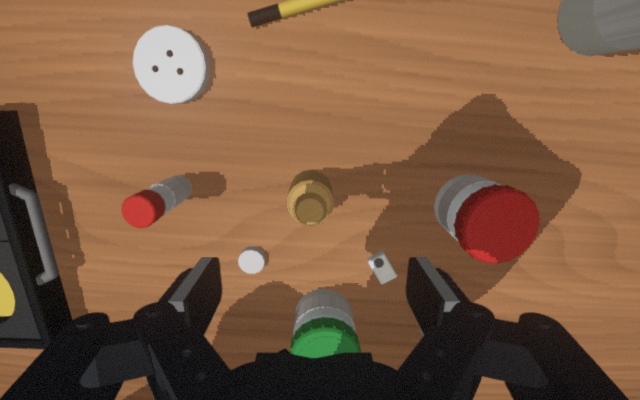

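Emit:
jog_arm:
  hand: [0.0854,0.0854,0.0854,0.0854,0.0854]
  travel:
    - [0.003,0,-0.04]
    - [0,0,-0.04]
    - [0,0,-0.025]
    - [0,0,-0.018]
    - [0,0,0]
  yaw: [0,0,0,0,0]

```text
time_s: 9.78
position: [0.5879, -0.2145, 0.0351]
tool_rot: [[0.998, 0.07, -0.002], [0.07, -0.998, 0.001], [-0.001, -0.001, -1.0]]
ft_force: [-0.3, -0.0, -0.1]
grip_width: 0.0856
gripper_force: 0.0
```

Emit:
jog_arm:
  hand: [0.03,0.03,0.03,0.03,0.03]
  travel:
    - [0,0,0]
    - [0,0,0]
    - [0,0,0]
    - [0,0,0]
    - [0,0,0]
  yaw: [0,0,0,0,0]
  grip_force: 70

```text
time_s: 10.4
position: [0.5884, -0.2155, 0.037]
tool_rot: [[0.998, 0.069, 0.001], [0.069, -0.998, -0.001], [0.001, 0.001, -1.0]]
ft_force: [-1.3, 0.5, 5.7]
grip_width: 0.0353
gripper_force: 70.1
```

Run:
```python
from h import *
st=env.observe();im=env.get_image('wrist');s=env.get_image('side');print(st['position'],st['grip_width'],st['gripper_force'],st['ft_force'])
a=cv2.resize(im[150:400,140:500],(560,389));b=cv2.resize(s[190:290,320:440],(467,389));
save(np.hstack([a,b])[:,:1027],'t.png');save(cv2.resize(np.hstack([a,b]),(800,303)),'w6.png')
```

```text
[ 0.58842225 -0.21548214  0.03704143] 0.03533662986747442 70.09290531277657 [-1.30638162  0.4741574   5.68884445]
```

View pics/w6.png

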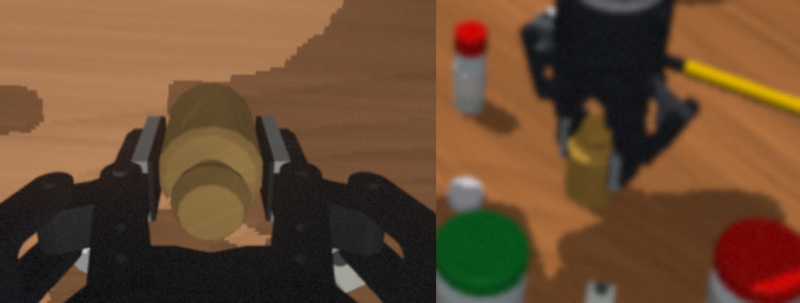

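Emit:
jog_arm:
  hand: [0.055,0.055,0.055,0.03,0.03]
  travel:
    - [0,0,0]
    - [0,0,-0.003]
    - [0,0,0]
    - [0,0,0]
    - [0,0,0]
  yaw: [0,0,0,0,0]

```text
time_s: 11.12
position: [0.5882, -0.2156, 0.0331]
tool_rot: [[0.998, 0.069, 0.0], [0.069, -0.998, -0.0], [0.0, 0.0, -1.0]]
ft_force: [0.3, -0.8, 2.4]
grip_width: 0.0358
gripper_force: 70.5
```

Emit:
jog_arm:
  hand: [0.03,0.03,0.03,0.03,0.03]
  travel:
    - [0,0,0]
    - [0,0,0]
    - [0,0,0.01]
    - [0,0,0.01]
    - [0,0,0]
  yaw: [0,0,0,0,0]

```text
time_s: 11.75
position: [0.5884, -0.2155, 0.0537]
tool_rot: [[0.998, 0.069, 0.001], [0.069, -0.998, -0.001], [0.001, 0.001, -1.0]]
ft_force: [-0.5, 0.2, -4.8]
grip_width: 0.0359
gripper_force: 70.4
```

Run:
```python
from h import *
st=env.observe();im=env.get_image('wrist');s=env.get_image('side');print(st['position'],st['grip_width'],st['gripper_force'],st['ft_force'])
a=cv2.resize(im[150:400,140:500],(560,389));b=cv2.resize(s[190:290,320:440],(467,389));
save(cv2.resize(np.hstack([a,b]),(800,303)),'w7.png')
```

```text
[ 0.58836595 -0.21546323  0.05370162] 0.0358555348141123 70.41760196909308 [-0.53717244  0.21095268 -4.78613171]
```

View pics/w7.png

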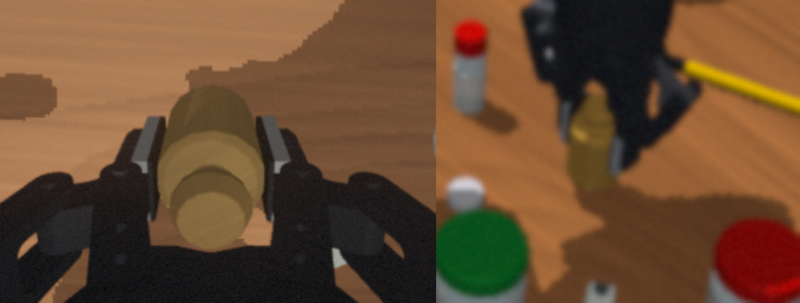

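Run:
```python
from h import *
st=env.observe();C=cam('wrist',st)
print(pix2w(315,331.5,.0865,C),st['position'])
```

```text
[ 0.58754419 -0.21709193  0.0865    ] [ 0.58794306 -0.21524878  0.05274911]
```

Emit:
jog_arm:
  hand: [0.03,0.03,0.03,0.03,0.03]
  travel:
    - [0,0,0.04]
    - [0,0,0.05]
    - [0,0.03,0.01]
    - [0,0.055,0]
    - [0,0.055,0]
  yaw: [0,0,0,0,0]

```text
time_s: 12.48
position: [0.5876, -0.074, 0.1525]
tool_rot: [[0.998, 0.068, -0.001], [0.068, -0.998, 0.0], [-0.001, -0.0, -1.0]]
ft_force: [1.3, 0.1, -3.8]
grip_width: 0.0363
gripper_force: 71.5
```

Emit:
jog_arm:
  hand: [0.03,0.03,0.03,0.03,0.03]
  travel:
    - [0,0.055,0]
    - [0,0.055,0]
    - [0,0.055,0]
    - [0,0.055,0]
    - [-0.006,0.045,0]
  yaw: [0,0,0,0,0]

```text
time_s: 13.1
position: [0.5816, 0.1917, 0.1523]
tool_rot: [[0.998, 0.07, -0.001], [0.07, -0.998, 0.0], [-0.001, -0.0, -1.0]]
ft_force: [0.7, -0.2, -3.7]
grip_width: 0.0362
gripper_force: 71.5
```

Emit:
jog_arm:
  hand: [0.03,0.03,0.03,0.03,0.03]
  travel:
    - [-0.008,0.017,0]
    - [0,0,-0.03]
    - [0,0,-0.02]
    - [0,0,-0.01]
    - [0,0,0]
  yaw: [0,0,0,0,0]

```text
time_s: 13.72
position: [0.574, 0.2062, 0.0925]
tool_rot: [[0.998, 0.068, -0.001], [0.068, -0.998, -0.0], [-0.001, 0.0, -1.0]]
ft_force: [0.1, -0.1, -4.1]
grip_width: 0.0361
gripper_force: 71.5
```

Run:
```python
from h import *
st=env.observe();im=env.get_image('wrist');C=cam('wrist',st);print(st['position'])
R=.027;t=np.linspace(0,6.3,60)
for z in(.035,.02):
    P=np.array([w2pix([.574+R*np.cos(a),.208+R*np.sin(a),z],C) for a in t]).astype(np.int32);im=cv2.polylines(im.copy(),[P],True,(255,0,0) if z>.03 else(0,0,255),1)
save(cv2.resize(im[130:400,160:480],(640,540)),'w8.png')
```

```text
[0.57398241 0.20616627 0.09247329]
```

View pics/w8.png

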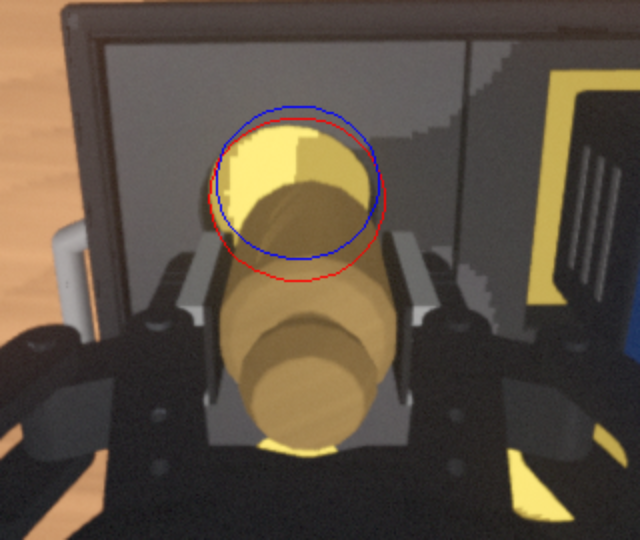

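Emit:
jog_arm:
  hand: [0.03,0.03,0.03,0.03,0.03]
  travel:
    - [-0.0015,0.003,0]
    - [0,0,-0.015]
    - [0,0,-0.012]
    - [0,0,-0.008]
    - [0,0,-0.0025]
  yaw: [0,0,0,0,0]

```text
time_s: 14.4
position: [0.5724, 0.2096, 0.0545]
tool_rot: [[0.998, 0.069, -0.001], [0.069, -0.998, -0.0], [-0.001, 0.0, -1.0]]
ft_force: [0.2, -0.6, -3.4]
grip_width: 0.0359
gripper_force: 71.5
```

Emit:
jog_arm:
  hand: [0.03,0.03,0.03,0.055,0.06]
  travel:
    - [0,0,0]
    - [0,0,-0.001]
    - [0,0,0]
    - [0,0,0]
    - [0,0,0]
  yaw: [0,0,0,0,0]

```text
time_s: 15.02
position: [0.573, 0.2097, 0.0549]
tool_rot: [[0.998, 0.069, 0.001], [0.069, -0.998, 0.0], [0.001, -0.0, -1.0]]
ft_force: [-0.6, 0.5, -0.2]
grip_width: 0.0598
gripper_force: 0.0
```

Emit:
jog_arm:
  hand: [0.065,0.07,0.0854,0.0854,0.0854]
  travel:
    - [0,0,0.04]
    - [0,0,0.05]
    - [0,0,0.025]
    - [-0.012,-0.051,0]
    - [-0.012,-0.051,0]
  yaw: [0,0,0,0,0]

```text
time_s: 15.65
position: [0.5483, 0.1067, 0.17]
tool_rot: [[0.998, 0.07, 0.002], [0.07, -0.998, -0.0], [0.002, 0.0, -1.0]]
ft_force: [1.1, -1.2, -0.3]
grip_width: 0.0856
gripper_force: 0.0
```

Emit:
jog_arm:
  hand: [0.0854,0.0854,0.0854,0.0854,0.0854]
  travel:
    - [-0.012,-0.051,0]
    - [-0.012,-0.051,0]
    - [-0.012,-0.051,0]
    - [-0.012,-0.051,0]
    - [-0.012,-0.051,0]
  yaw: [0,0,0,0,0]

```text
time_s: 16.27
position: [0.4881, -0.1491, 0.1699]
tool_rot: [[0.998, 0.069, 0.001], [0.069, -0.998, -0.001], [0.001, 0.001, -1.0]]
ft_force: [0.5, -0.3, -0.5]
grip_width: 0.0852
gripper_force: 0.0
```

Emit:
jog_arm:
  hand: [0.0854,0.0854,0.0854,0.0854,0.0854]
  travel:
    - [-0.012,-0.051,0]
    - [-0.012,-0.051,0]
    - [-0.012,-0.051,0]
    - [-0.01,-0.051,0]
    - [0,0,0]
  yaw: [0,0,0,0,0]

```text
time_s: 16.9
position: [0.4417, -0.3546, 0.1694]
tool_rot: [[0.998, 0.065, 0.001], [0.065, -0.998, -0.001], [0.001, 0.001, -1.0]]
ft_force: [0.1, 0.5, -0.7]
grip_width: 0.0851
gripper_force: 0.0
```

Run:
```python
from m import *
np.set_printoptions(precision=4,suppress=True)
st=env.observe();im=env.get_image('wrist');save(im,'w9.png');C=cam('wrist',st);print(st['position'],w2pix([.443,-.352,.075],C),w2pix([.457,-.236,.066],C))
for a,c,bb,m in blobs(im,'green'): print(a,c,bb,pix2w(*c,.066,C)[:2],pix2w(*c,.075,C)[:2])
```

```text
[ 0.4417 -0.3546  0.1694] [308.3777 210.9035] [154.2411 179.7535]
893 [170.8589 198.6596] [141 178  58  40] [ 0.4431 -0.2477] [ 0.4459 -0.2517]
```

View pics/w9.png

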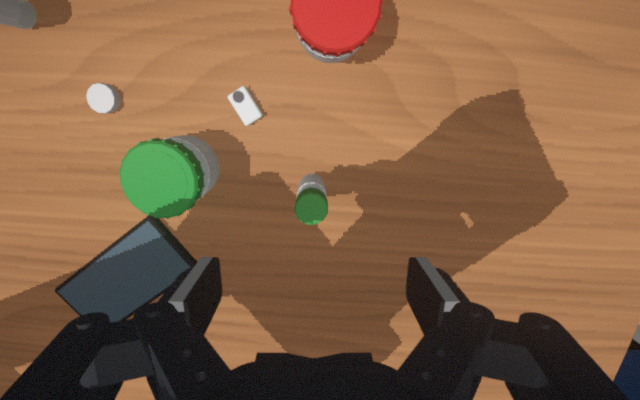

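Emit:
jog_arm:
  hand: [0.0854,0.0854,0.0854,0.0854,0.0854]
  travel:
    - [0.001,-0.002,-0.04]
    - [0,0,-0.04]
    - [0,0,-0.025]
    - [0,0,-0.019]
    - [0,0,0]
  yaw: [0,0,0,0,0]

```text
time_s: 17.58
position: [0.4436, -0.3518, 0.0447]
tool_rot: [[0.998, 0.07, -0.001], [0.07, -0.998, 0.002], [-0.001, -0.002, -1.0]]
ft_force: [-0.3, 0.3, -0.3]
grip_width: 0.0853
gripper_force: 0.0
```

Emit:
jog_arm:
  hand: [0.015,0.015,0.015,0.015,0.015]
  travel:
    - [0,0,0]
    - [0,0,0]
    - [0,0,0]
    - [0,0,0]
    - [0,0,0]
  yaw: [0,0,0,0,0]
  grip_force: 30

```text
time_s: 18.2
position: [0.4437, -0.3533, 0.0458]
tool_rot: [[0.998, 0.069, 0.0], [0.069, -0.998, -0.0], [0.0, 0.0, -1.0]]
ft_force: [0.1, 1.0, 5.4]
grip_width: 0.0231
gripper_force: 29.2
```

Emit:
jog_arm:
  hand: [0.015,0.015,0.015,0.015,0.015]
  travel:
    - [0,0,0]
    - [0,0,0]
    - [0,0,0.02]
    - [0,0,0.05]
    - [0,0,0.04]
  yaw: [0,0,0,0,0]

```text
time_s: 18.82
position: [0.4435, -0.3535, 0.1568]
tool_rot: [[0.998, 0.069, 0.0], [0.069, -0.998, -0.0], [0.0, 0.0, -1.0]]
ft_force: [0.1, 0.2, -0.7]
grip_width: 0.0233
gripper_force: 29.4
```

Run:
```python
from m import *
st=env.observe();im=env.get_image('wrist');C=cam('wrist',st);print(st['position'])
P=st['position']
# vial top height if gripped at TCP .045
z=.075+P[2]-.045
for a,c,bb,m in blobs(im,'green'): print(a,c,bb,pix2w(*c,z,C))
a=cv2.resize(im[130:400,160:480],(480,405))
s=env.get_image('side');u,v=w2pix(P,cam('side')).astype(int);print(u,v)
b=cv2.resize(s[v-50:v+50,u-39:u+40],(320,405));save(np.hstack([a,b]),'w10.png')
```

```text
[ 0.44352894 -0.3535091   0.1567552 ]
991 [166.78405651 204.85671039] [143 185  51  40] [ 0.4845447  -0.30525715  0.1867552 ]
71 [138.52112676 212.81690141] [132 205  12  15] [ 0.48121094 -0.29579429  0.1867552 ]
3431 [313.5150102  312.65928301] [280 274  69  71] [ 0.44806892 -0.35447812  0.1867552 ]
380 279
```

View pics/w10.png

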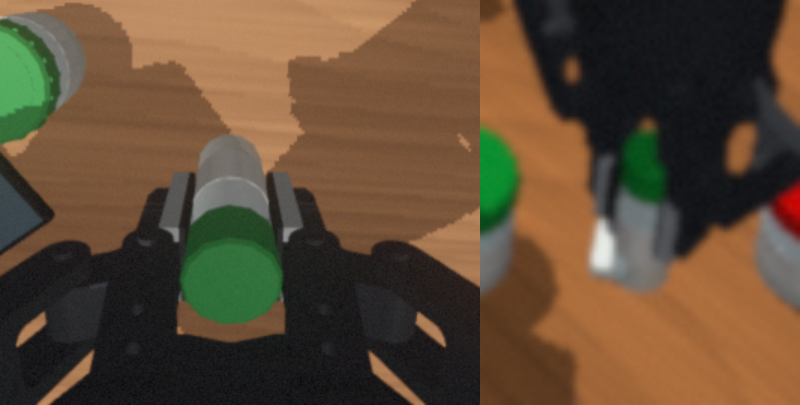

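Emit:
jog_arm:
  hand: [0.015,0.015,0.015,0.015,0.015]
  travel:
    - [0.0025,0.04,0]
    - [0.0025,0.055,0]
    - [0.0025,0.055,0]
    - [0.0025,0.055,0]
    - [0.0025,0.055,0]
  yaw: [0,0,0,0,0]

```text
time_s: 19.55
position: [0.4556, -0.0917, 0.1545]
tool_rot: [[0.998, 0.068, -0.001], [0.068, -0.998, 0.0], [-0.001, -0.001, -1.0]]
ft_force: [0.9, -0.1, -1.1]
grip_width: 0.0231
gripper_force: 29.5
```

Emit:
jog_arm:
  hand: [0.015,0.015,0.015,0.015,0.015]
  travel:
    - [0.0025,0.055,0]
    - [0.0025,0.055,0]
    - [0.0025,0.055,0]
    - [0.0025,0.055,0]
    - [0.002,0.055,0]
  yaw: [0,0,0,0,0]

```text
time_s: 20.18
position: [0.4677, 0.1833, 0.1545]
tool_rot: [[0.998, 0.069, -0.001], [0.069, -0.998, -0.0], [-0.001, 0.0, -1.0]]
ft_force: [1.2, -0.7, -0.3]
grip_width: 0.023
gripper_force: 29.5
```

Emit:
jog_arm:
  hand: [0.015,0.015,0.015,0.015,0.015]
  travel:
    - [0,0.0195,0]
    - [0,0,-0.03]
    - [0,0,-0.01]
    - [0,0,0]
    - [0,0,0]
  yaw: [0,0,0,0,0]

```text
time_s: 20.8
position: [0.4685, 0.2009, 0.1159]
tool_rot: [[0.998, 0.068, 0.001], [0.068, -0.998, 0.0], [0.001, -0.0, -1.0]]
ft_force: [0.8, 0.1, 0.6]
grip_width: 0.0232
gripper_force: 29.6
```

Run:
```python
from m import *
np.set_printoptions(precision=4,suppress=True)
st=env.observe();im=env.get_image('wrist');save(im,'w11.png');C=cam('wrist',st);print(st['position'],st['grip_width'])
for a,c,bb,m in blobs(im,'yellow'):
    P=pix2w(*c,.0275,C); print(a,bb,P[:2])
for r,(x,y) in((.0205,(.468,.201)),(.027,(.573,.2095)),(.038,(.4756,.095))):
    for z in(.035,.02):
        t=np.linspace(0,6.3,90);P=np.array([w2pix([x+r*np.cos(a),y+r*np.sin(a),z],C) for a in t]);print(r,z,P.min(0),P.max(0))
```

```text
[0.4685 0.2009 0.1159] 0.02316958447775277
192 [430   0  14 127] [0.5772 0.1298]
42 [449   6   4  32] [0.5999 0.1242]
41 [446  39   4  32] [0.5803 0.1229]
77 [270  57  18  36] [0.5606 0.229 ]
67 [442  81  20  37] [0.5502 0.1183]
28 [287  94  20   9] [0.5476 0.216 ]
30 [442 126  27   2] [0.5372 0.1106]
72 [449 169  18  13] [0.5047 0.1022]
127 [473 169  21  28] [0.5001 0.0828]
3015 [408 174  88  86] [0.4704 0.1038]
62 [490 195  12  15] [0.487  0.0712]
104 [283 198  13  31] [0.4679 0.2175]
112 [325 198  12  26] [0.4715 0.188 ]
31 [497 209   5  12] [0.4788 0.0662]
0.0205 0.035 [281.9142 190.9502] [341.3787 247.022 ]
0.0205 0.02 [283.8839 185.7002] [339.6941 238.6782]
0.027 0.035 [264.0914   4.6033] [353.9698 100.8577]
0.027 0.02 [267.5864  12.0388] [351.1635 101.3543]
0.038 0.035 [410.1546 164.9026] [518.0544 268.0478]
0.038 0.02 [404.3027 161.23  ] [505.8458 258.7678]
```

Emit:
jog_arm:
  hand: [0.015,0.015,0.015,0.015,0.015]
  travel:
    - [0,0,-0.02]
    - [0,0,-0.015]
    - [0,0,-0.009]
    - [0,0,-0.0045]
    - [0,0,0]
  yaw: [0,0,0,0,0]

```text
time_s: 21.48
position: [0.4682, 0.2011, 0.067]
tool_rot: [[0.998, 0.069, 0.0], [0.069, -0.998, 0.0], [0.0, -0.0, -1.0]]
ft_force: [-0.6, -0.3, -0.7]
grip_width: 0.0229
gripper_force: 29.6
```

Emit:
jog_arm:
  hand: [0.015,0.015,0.035,0.045,0.05]
  travel:
    - [0,0,-0.001]
    - [0,0,0]
    - [0,0,0]
    - [0,0,0]
    - [0,0,0]
  yaw: [0,0,0,0,0]

```text
time_s: 22.1
position: [0.4681, 0.2011, 0.0659]
tool_rot: [[0.998, 0.069, 0.0], [0.069, -0.998, 0.0], [0.0, -0.0, -1.0]]
ft_force: [-0.3, 0.0, 0.2]
grip_width: 0.0498
gripper_force: 0.0
```

Emit:
jog_arm:
  hand: [0.055,0.06,0.0854,0.0854,0.0854]
  travel:
    - [0,0,0.04]
    - [0,0,0.05]
    - [0,0,0.03]
    - [-0.002,-0.055,0]
    - [-0.002,-0.055,0]
  yaw: [0,0,0,0,0]

```text
time_s: 22.72
position: [0.4639, 0.0902, 0.1862]
tool_rot: [[0.998, 0.07, 0.001], [0.07, -0.998, -0.0], [0.001, 0.0, -1.0]]
ft_force: [1.0, -0.0, 0.5]
grip_width: 0.0853
gripper_force: 0.0
```

Emit:
jog_arm:
  hand: [0.0854,0.0854,0.0854,0.0854,0.0854]
  travel:
    - [-0.002,-0.055,0]
    - [-0.002,-0.055,0]
    - [-0.002,-0.055,0]
    - [-0.001,-0.055,0]
    - [0,-0.055,0]
  yaw: [0,0,0,0,0]

```text
time_s: 23.35
position: [0.4567, -0.1857, 0.1859]
tool_rot: [[0.998, 0.068, 0.0], [0.068, -0.998, -0.0], [0.0, 0.0, -1.0]]
ft_force: [0.1, 1.2, -0.5]
grip_width: 0.0855
gripper_force: 0.0
```

Emit:
jog_arm:
  hand: [0.0854,0.0854,0.0854,0.0854,0.0854]
  travel:
    - [0,-0.055,0]
    - [0,0,0]
    - [0,0,0]
    - [0,0,0]
    - [0,0,0]
  yaw: [0,0,0,0,0]

```text
time_s: 23.98
position: [0.4572, -0.2379, 0.186]
tool_rot: [[0.998, 0.07, 0.0], [0.07, -0.998, 0.0], [0.0, -0.0, -1.0]]
ft_force: [-0.3, 0.5, 0.5]
grip_width: 0.0854
gripper_force: 0.0
```

Run:
```python
from m import *
np.set_printoptions(precision=4,suppress=True)
st=env.observe();im=env.get_image('wrist');C=cam('wrist',st);print(st['position'])
for a,c,bb,m in blobs(im,'green'):
    cn=max(cv2.findContours(m.astype(np.uint8),0,1)[0],key=len)[:,0]
    W=np.array([pix2w(*p,.066,C)[:2] for p in cn]);print(a,bb,c,pix2w(*c,.066,C)[:2],np.array(cv2.minEnclosingCircle((W*1000).astype(np.float32)),dtype=object))
```

```text
[ 0.4572 -0.2379  0.186 ]
866 [280 202  66  35] [311.3256 221.5624] [ 0.441  -0.2383] [(447.59197998046875, -238.80194091796875) 26.52190399169922]
```

Run:
```python
from m import *
np.set_printoptions(precision=4,suppress=True)
st=env.observe();im=env.get_image('wrist');C=cam('wrist',st)
H=cv2.cvtColor(im,cv2.COLOR_RGB2HSV);print([(v,*H[v,313]) for v in range(166,250,6)])
m=((H[...,0]>48)&(H[...,0]<80)&(H[...,1]>90)&(H[...,2]>20)).astype(np.uint8)
n,l,S,c=cv2.connectedComponentsWithStats(m)
for i in range(1,n):
    if S[i,4]>200: print(S[i],c[i],pix2w(*c[i],.066,C)[:2])
print(w2pix([.4575+.03,-.239,.066],C),w2pix([.4575-.03,-.239,.066],C))
```

```text
[(166, np.uint8(46), np.uint8(119), np.uint8(77)), (172, np.uint8(61), np.uint8(121), np.uint8(160)), (178, np.uint8(62), np.uint8(121), np.uint8(160)), (184, np.uint8(58), np.uint8(122), np.uint8(107)), (190, np.uint8(59), np.uint8(115), np.uint8(111)), (196, np.uint8(58), np.uint8(124), np.uint8(109)), (202, np.uint8(60), np.uint8(117), np.uint8(111)), (208, np.uint8(61), np.uint8(118), np.uint8(110)), (214, np.uint8(64), np.uint8(133), np.uint8(161)), (220, np.uint8(63), np.uint8(134), np.uint8(160)), (226, np.uint8(64), np.uint8(136), np.uint8(158)), (232, np.uint8(63), np.uint8(133), np.uint8(159)), (238, np.uint8(21), np.uint8(122), np.uint8(109)), (244, np.uint8(14), np.uint8(132), np.uint8(116))]
[ 275  165   75   73 4081] [311.8657 201.1781] [ 0.4584 -0.2378]
[315.9695 165.6268] [310.8354 236.8014]
```

Emit:
jog_arm:
  hand: [0.0854,0.0854,0.0854,0.0854,0.0854]
  travel:
    - [0,0,-0.05]
    - [0,0,-0.035]
    - [0,0,-0.03]
    - [0,0,-0.015]
    - [0,0,-0.011]
  yaw: [0,0,0,0,0]

```text
time_s: 24.7
position: [0.4571, -0.2386, 0.0442]
tool_rot: [[0.998, 0.069, -0.0], [0.069, -0.998, 0.0], [-0.0, -0.0, -1.0]]
ft_force: [-0.3, -0.3, -0.5]
grip_width: 0.0854
gripper_force: 0.0
```

Emit:
jog_arm:
  hand: [0.0854,0.05,0.05,0.05,0.05]
  travel:
    - [0,0,0]
    - [0,0,0]
    - [0,0,0]
    - [0,0,0]
    - [0,0,0]
  yaw: [0,0,0,0,0]
  grip_force: 45

```text
time_s: 25.32
position: [0.4574, -0.239, 0.0458]
tool_rot: [[0.998, 0.069, 0.001], [0.069, -0.998, -0.001], [0.001, 0.001, -1.0]]
ft_force: [-1.0, 2.1, 6.4]
grip_width: 0.0584
gripper_force: 48.7
```

Emit:
jog_arm:
  hand: [0.05,0.05,0.05,0.05,0.05]
  travel:
    - [0,0,0]
    - [0,0,0.02]
    - [0,0,0.04]
    - [0,0,0.04]
    - [0,0,0]
  yaw: [0,0,0,0,0]

```text
time_s: 25.95
position: [0.458, -0.2396, 0.1476]
tool_rot: [[0.998, 0.069, 0.005], [0.069, -0.998, -0.004], [0.004, 0.004, -1.0]]
ft_force: [-0.1, -0.0, -1.9]
grip_width: 0.0582
gripper_force: 48.9
```

Emit:
jog_arm:
  hand: [0.05,0.05,0.05,0.05,0.05]
  travel:
    - [0.003,0.035,0]
    - [0.003,0.05,0]
    - [0.003,0.05,0]
    - [0.003,0.05,0]
    - [0.003,0.05,0]
  yaw: [0,0,0,0,0]

```text
time_s: 26.58
position: [0.4715, -0.0022, 0.1439]
tool_rot: [[0.998, 0.068, -0.002], [0.068, -0.998, 0.0], [-0.002, -0.001, -1.0]]
ft_force: [0.6, 0.0, -1.2]
grip_width: 0.0584
gripper_force: 48.9
```

Emit:
jog_arm:
  hand: [0.05,0.05,0.05,0.05,0.05]
  travel:
    - [0.002,0.05,0]
    - [0,0.035,0]
    - [0,0.015,0]
    - [0,0,-0.02]
    - [0,0,0]
  yaw: [0,0,0,0,0]

```text
time_s: 27.2
position: [0.4732, 0.0957, 0.1235]
tool_rot: [[0.998, 0.068, -0.004], [0.068, -0.998, -0.0], [-0.004, -0.0, -1.0]]
ft_force: [0.4, -0.5, -1.7]
grip_width: 0.0584
gripper_force: 48.9
```

Run:
```python
from m import *
np.set_printoptions(precision=4,suppress=True)
st=env.observe();im=env.get_image('wrist');save(im,'w12.png');C=cam('wrist',st);print(st['position'],st['grip_width'])
for a,c,bb,m in blobs(im,'yellow'):
    if a>60: print(a,bb,pix2w(*c,.0275,C)[:2])
t=np.linspace(0,6.3,90)
for z in(.035,.02):
    P=np.array([w2pix([.4756+.038*np.cos(a),.095+.038*np.sin(a),z],C) for a in t]);print(z,P.min(0),P.max(0))
```

```text
[0.4732 0.0957 0.1235] 0.058445648690572526
183 [262 166  28  57] [0.4844 0.1266]
737 [315 172  46  46] [0.4904 0.0766]
0.035 [259.6846 158.4735] [366.817  260.2313]
0.02 [262.9402 155.202 ] [363.661  251.4452]
```

Emit:
jog_arm:
  hand: [0.05,0.05,0.05,0.05,0.05]
  travel:
    - [0.002,0,-0.02]
    - [0,0,-0.017]
    - [0,0,-0.012]
    - [0,0,-0.0065]
    - [0,0,0]
  yaw: [0,0,0,0,0]

```text
time_s: 27.88
position: [0.4761, 0.096, 0.0693]
tool_rot: [[0.998, 0.068, -0.0], [0.068, -0.998, -0.0], [-0.0, -0.0, -1.0]]
ft_force: [-0.1, -0.6, -1.8]
grip_width: 0.0584
gripper_force: 49.0
```

Emit:
jog_arm:
  hand: [0.05,0.05,0.065,0.075,0.078]
  travel:
    - [0,0,-0.001]
    - [0,0,0]
    - [0,0,0]
    - [0,0,0]
    - [0,0,0]
  yaw: [0,0,0,0,0]

```text
time_s: 28.5
position: [0.4761, 0.0961, 0.0684]
tool_rot: [[0.998, 0.069, 0.0], [0.069, -0.998, -0.0], [0.0, 0.0, -1.0]]
ft_force: [0.6, 0.6, -0.0]
grip_width: 0.0782
gripper_force: 0.0
```

Emit:
jog_arm:
  hand: [0.078,0.078,0.078,0.078,0.078]
  travel:
    - [0,0,0.03]
    - [0,0,0.04]
    - [0,0,0.05]
    - [0,0,0.05]
    - [0,0,0]
  yaw: [0,0,0,0,0]

```text
time_s: 29.12
position: [0.4772, 0.0961, 0.2417]
tool_rot: [[0.998, 0.069, 0.008], [0.069, -0.998, -0.0], [0.008, 0.001, -1.0]]
ft_force: [0.4, 1.1, -0.9]
grip_width: 0.0781
gripper_force: 0.0
```

Emit:
jog_arm:
  hand: [0.078,0.078,0.078,0.078,0.078]
  travel:
    - [-0.02,0,0.04]
    - [-0.02,0,0.03]
    - [-0.02,0,0]
    - [0,0,0]
    - [0,0,0]
  yaw: [0,0,0,0,0]

```text
time_s: 29.75
position: [0.4164, 0.0961, 0.3075]
tool_rot: [[0.998, 0.069, -0.001], [0.069, -0.998, 0.0], [-0.001, -0.0, -1.0]]
ft_force: [-0.2, -1.0, -0.2]
grip_width: 0.0781
gripper_force: 0.0
```

Run:
```python
from m import *
np.set_printoptions(precision=4,suppress=True)
st=env.observe();print(st['position'],st['time_s'])
W=dict(jar=(.4756,.095),vial=(.468,.201),bat=(.5814,.1023))
ims={'wrist':env.get_image('wrist'),'scene':env.get_image('scene'),'side':env.get_image('side')}
for n,im in ims.items():
  C=cam(n,st);save(im,n+'F.png')
  H=cv2.cvtColor(im,cv2.COLOR_RGB2HSV).astype(int);h,s,v=H[...,0],H[...,1],H[...,2]
  for k,mm in dict(green=(h>48)&(h<80)&(s>90)&(v>25),red=((h<6)|(h>174))&(s>150)&(v>60),blue=(h>105)&(h<125)&(s>120)&(v>50),yellow=(h>23)&(h<33)&(s>130)&(v>110)).items():
    N,l,S,c=cv2.connectedComponentsWithStats(mm.astype(np.uint8))
    for i in range(1,N):
      if S[i,4]<40: continue
      P=[pix2w(*c[i],z,C)[:2] for z in((.086,.095) if k in('green','blue') else (.066,.075) if k=='red' else (.0275,))]
      if .35<P[0][0]<.66 and -.42<P[0][1]<.28: print(n,k,S[i,4],S[i,2:4],*P)
```

```text
[0.4164 0.0961 0.3075] 29.75
wrist green 2490 [57 59] [0.4755 0.0946] [0.4758 0.0947]
wrist green 501 [27 24] [0.4691 0.2019] [0.4696 0.1993]
wrist red 605 [30 27] [ 0.581  -0.0964] [ 0.5788 -0.0915]
wrist blue 1612 [40 53] [0.5693 0.0997] [0.5672 0.0997]
wrist yellow 456 [44 67] [0.5528 0.1102]
wrist yellow 46 [12  9] [0.5923 0.2002]
wrist yellow 153 [29 14] [0.5512 0.2126]
wrist yellow 193 [51 57] [0.4918 0.1108]
wrist yellow 129 [22 12] [0.4529 0.1965]
scene green 55 [10  7] [0.4652 0.2063] [0.4716 0.201 ]
scene green 327 [23 20] [0.4796 0.0945] [0.4859 0.0904]
scene red 89 [10 11] [ 0.5811 -0.0944] [ 0.5861 -0.0964]
scene red 500 [26 25] [ 0.5869 -0.3593] [ 0.5918 -0.3584]
scene blue 304 [27 27] [0.5849 0.099 ] [0.5899 0.0949]
side green 94 [11 10] [0.4675 0.2004] [0.4619 0.1889]
side green 480 [28 21] [0.4686 0.0885] [0.463  0.0786]
side red 100 [11 12] [ 0.5802 -0.0941] [ 0.5732 -0.1012]
side red 729 [32 29] [ 0.5741 -0.3639] [ 0.5673 -0.3674]
side blue 344 [31 19] [0.5663 0.0929] [0.5594 0.083 ]
```

Run:
```python
from m import *
st=env.observe()
for n in('wrist','scene'):
  im=cv2.imread(f'pics/{n}F.png')[:,:,::-1];C=cam(n,st)
  H=cv2.cvtColor(im.copy(),cv2.COLOR_RGB2HSV).astype(int);h,s,v=H[...,0],H[...,1],H[...,2]
  m=((h>100)&(h<128)&(s>100)&(v>35)).astype(np.uint8);ys,xs=np.nonzero(m)
  W=np.array([pix2w(x,y,.086,C)[:2] for x,y in zip(xs,ys)]);k=(abs(W[:,0]-.58)<.06)&(abs(W[:,1]-.1)<.06);W=W[k]
  print(n,k.sum(),np.percentile(W,[1,99],axis=0).round(4).tolist(),cv2.minAreaRect((W*1000).astype(np.float32)))
  m=[255*((h>20)&(h<34)&(s>100)&(v>60))]
  ys,xs=np.nonzero(m[0]);W=np.array([pix2w(x,y,.0275,C)[:2] for x,y in zip(xs,ys)])
  for nm,c in dict(b=(.5814,.1023),w=(.573,.2095)).items():
    q=W[(abs(W-np.array(c))<.05).all(1)]
    if len(q): print(nm,len(q),q.min(0).round(4),q.max(0).round(4))
```

```text
wrist 1652 [[0.5442, 0.0803], [0.592, 0.1193]] ((567.7648315429688, 99.47681427001953), (48.41181945800781, 38.66858673095703), 3.3229150772094727)
b 857 [0.5359 0.0746] [0.6071 0.135 ]
w 463 [0.5452 0.1855] [0.5964 0.2371]
scene 333 [[0.5481, 0.0776], [0.6206, 0.1214]] ((584.1060791015625, 99.6204833984375), (73.88703918457031, 43.756439208984375), 3.8787035942077637)
b 52 [0.5435 0.0777] [0.6236 0.1335]
w 57 [0.5388 0.1883] [0.5966 0.2509]
```

```bash
python3 -c "
from rig import env
print(env.close_job())"
```

```text
the job is handed in; nothing more can be done
None
```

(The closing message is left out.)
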